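Stack the lens trays squarely and shut them in the dust cabinet

TASK

Put the three lens trays away: first raise the cabinet's sliding sash fully and leave it up; then slide the tray from the low case onto the tray on the pulled-out shelf, and the tray from the high case on top of that. Square the pile up, for instance against the shelf's upright back stop, so that the edges of all three trays are flush, push the shelf fully home so that the pile rides into the cabinet, and lower the sash all the way down. Do not tip any tray over, and leave the other things on the table where they are.

Things in the scene. Friction and masses are not known exactly. Their poses are not given: they have to be found in the camera images.
- cabinet: Low dark-wood cabinet, clear roof (top z 88), fixed. Origin: on the table, middle of the sash's front face; x points level into the cabinet, away from the robot, y to its left, z up. Bay inside: y -75 to 75, x 6 to 130, z up to 80. Two sash guide posts at y -94 to -81 and 81 to 94, x -7 to 13, 200 tall.
- sash (a joint): Height of the sash above shut, m: 0 = fully down, 0.090 = fully up. It slides vertically and stays where left: up takes about 7 N, down about 3 N, plus a little drag with speed. Clear pane in a dark wood frame, 160 wide, 6 thick (cabinet x 0 to 6), z 12 to 105 when down; lower edge at z 102 when fully up.
- sash_grip (a point): Middle of the top of the brass grip on the sash's top edge, at cabinet x 3, y 0, z 135 when the sash is down; moves with the sash. The grip is a block 14 thick (cabinet x), 44 wide (cabinet y), 30 tall, standing on the sash's top edge.
- shelf (a joint): How far the shelf is pulled out towards the robot, m: 0 = fully home (at its stop), 0.150 = fully out. It slides along cabinet x and stays where left; about 10 N moves it, plus a little drag with speed. Board 120 deep (cabinet x -2 to 118 when home), 140 wide, top at z 10; an upright back stop, 80 wide, top at z 52, stands on its far end, front face at cabinet x = 110 minus the pull-out.
- shelf_pull (a point): Middle of the front face (towards the robot) of the brass pull on the shelf; pushing it along cabinet +x moves the shelf home. At cabinet x = -70 minus the pull-out, y 0, z 28. The pull is 12 thick (x), 40 wide (y), z 10 to 40, on the end of a flat tongue 30 wide, top at z 10, that joins the shelf board. The stop's front face is 180 beyond this point.
- tray_base: Flat plywood lens tray with six yellowed lenses inlaid, 80 (its x) by 100 (its y) by 16 thick, 80 g or so, solid and flat above and below. Origin: centre of its underside. It lies on the pulled-out shelf in front of the cabinet and is the bottom of the pile.
- tray_mid: A tray identical to tray_base; starts on case_low, its underside 28 above the table; it becomes the middle of the pile (its underside then 26 above the table).
- tray_top: A tray identical to tray_base; starts on case_high, its underside 44 above the table; it becomes the top of the pile (its underside then 42 above the table).
- case_low: Closed wooden lens case with a small brass hook latch, fixed to the table, 100 (x) by 130 (y) by 28 tall, with a flat smooth top. Origin: centre of its underside. It stands to the left or right of the shelf; its top is 2 above the top of tray_base.
- case_high: Like case_low but 44 tall, fixed, on the other side of the shelf; its top is 2 above the top of tray_mid once that lies on tray_base.
- lens_a: Bystander: loose lens in a steel rim, 38 across, 5 thick, with a tab; origin centre of its underside.
- lens_b: Bystander: a second such lens.
- trial_frame: Bystander: nickel trial frame lying flat, about 135 by 115 by 6; origin under its bridge, temples along its +x.
- pupil_ruler: Bystander: ivory-coloured plastic ruler, 150 (x) by 24 by 4; origin centre of its underside.
- screwdriver: Bystander: small screwdriver, 130 long along its x; origin under its middle.
- spray_bottle: Bystander: small bottle 40 across, 100 tall, beside the cabinet; origin centre of its underside.
- screw_cup: Bystander: white cup 56 across, 35 tall, beside the cabinet; origin centre of its underside.

How it is judged:
On the way, in this order (a step that is already met when the one before it is completed fails the run):
1. the sash is up (at least 75 mm) (value of joint sash above 0.075 m), for 0.2 s.
2. the tray from the low case lies on the shelf's tray, roughly over it (within 25 mm), the sash still up (z of tray_mid in the frame of tray_base between 0.0135 and 0.0185 m and horizontal distance between tray_mid and tray_base below 0.025 m and angle between tray_mid's own z axis and vertical below 0.05 rad and value of joint sash above 0.075 m), for 0.2 s.
3. the tray from the high case lies on those two, roughly over them (within 25 mm), the sash still up (all of step 2 and z of tray_top in the frame of tray_mid between 0.0135 and 0.0185 m and horizontal distance between tray_top and tray_mid below 0.025 m and angle between tray_top's own z axis and vertical below 0.05 rad), for 0.2 s.
4. the shelf is home with the square pile in the cabinet, the sash still up (z of tray_mid in the frame of tray_base between 0.0135 and 0.0185 m and horizontal distance between each of tray_mid, tray_top and tray_base below 0.008 m and angle between each of tray_mid, tray_top's own z axis and vertical below 0.05 rad and z of tray_top in the frame of tray_mid between 0.0135 and 0.0185 m and horizontal distance between tray_top and tray_mid below 0.008 m and angle between the x axis of each of tray_mid, tray_top and the x axis of tray_base, either way round below 0.08 rad and angle between the x axis of tray_top and the x axis of tray_mid, either way round below 0.08 rad and x of tray_base in the frame of cabinet between 0.044 and 0.095 m and x of tray_mid in the frame of cabinet between 0.044 and 0.095 m and x of tray_top in the frame of cabinet between 0.044 and 0.095 m and value of joint shelf below 0.008 m and value of joint sash above 0.07 m), for 0.2 s.
At the end, for the whole second after the job is handed in: The three trays lie flat on one another in the cabinet (tray_base, tray_mid, tray_top from below), every two of them within 8 mm of each other horizontally and turned less than 0.08 rad, at rest behind the sash; the shelf is home within 8 mm and the sash down within 6 mm (z of tray_mid in the frame of tray_base between 0.0135 and 0.0185 m and horizontal distance between each of tray_mid, tray_top and tray_base below 0.008 m and angle between each of tray_mid, tray_top's own z axis and vertical below 0.05 rad and z of tray_top in the frame of tray_mid between 0.0135 and 0.0185 m and horizontal distance between tray_top and tray_mid below 0.008 m and angle between the x axis of each of tray_mid, tray_top and the x axis of tray_base, either way round below 0.08 rad and angle between the x axis of tray_top and the x axis of tray_mid, either way round below 0.08 rad and x of tray_base in the frame of cabinet between 0.044 and 0.095 m and x of tray_mid in the frame of cabinet between 0.044 and 0.095 m and x of tray_top in the frame of cabinet between 0.044 and 0.095 m and value of joint shelf below 0.008 m and value of joint sash below 0.006 m and linear speed of each of tray_base, tray_mid, tray_top below 0.01 m/s); the robot touches nothing.
It fails at once if one of the other things on the table is moved more than 25 mm (distance of any of lens_a, lens_b, trial_frame, pupil_ruler, screwdriver, spray_bottle, screw_cup from where it was at the start of the episode above 0.025 m).
It fails at once if a tray is tipped (angle between any of tray_base, tray_mid, tray_top's own z axis and vertical above 0.4 rad).
It also fails if it takes over 72 s, if anything falls off the work surface, if the arm or the gripper's body presses on something with over 40 N, if the wrist force passes 120 N, or if a joint passes its speed limit or range.

ROBOT

A 6-joint arm with a two-finger parallel gripper is mounted at the origin on the work surface. World frame = base frame: x ahead of the robot, y to its left, z up, the work surface at z = 0. Lengths are in m, angles in rad, forces in N, time in s.
With the tool pointing down it reaches from about 0.4 to 0.825 m from the base axis. Payload 7 kg.
Tool frame: the origin (TCP) lies at the very end of the fingers, on their centre line; the grasp point (between the pads) lies 19 mm behind it (arm.grasp_offset is the distance from the TCP to the grasp point, in m); z points along the fingers, y is the line along which they close (so a half turn about z gives the same grasp; the last joint's range is limited). The gripper opens to 88 mm and grips with 3 to 60 N. Pads are 19 mm wide; open, the fingers measure 130 mm over their backs; the gripper's body (78 mm by 193 mm) begins 47 mm behind the grasp point.
Start: joints at [1.488, 0.359, 0.012, 0, -1.224, -0.288], TCP at [0.245, 0.629, 0.227] pointing down, gripper open.
Joint ranges: [-3.07, 3.07], [-1.43, 2.12], [-1.02, 1.25], [-3.03, 1.67], [-3.05, -0], [-3.03, 3.03]. Speed limits (rad/s): [2.39, 2.39, 3.01, 3.14, 3.14, 3.14].

INTERFACE

Orientations are given as [roll, pitch, yaw] about the fixed x, y, z axes, in that order (R = Rz(yaw) Ry(pitch) Rx(roll)).
In Python, from station import get_state, cams, arm, nets gives the robot as it stands.
- The arm moves only by the shell command python3 -m creep 'ROWS' [FORCE]. ROWS is a JSON object of lists of equal length, an entry for each row: "translation": the shift along the world's x, y, z in mm, a list of three; "spin": the turn about the world's z in rad; "gripper": the opening, from 0 (shut) to 1 (fully open). In form: {"translation": [[dx, dy, dz], ...], "spin": [spin, ...], "gripper": [gripper, ...]}. A call has 1 to 8 rows; each row shifts and turns the commanded pose from where the row before left it; what a row does not reach is not made up. A row lasts 1/10 s, in which the tool goes at most 50 mm and 8.59 degrees, less where a joint would pass 70% of its speed; a pose out of reach is approached as far as the arm can. A call is refused whole if a number of a shift passes 50 or a number of a turn 0.15, either way. A call with a gripper value outside its range is refused whole. The fingers move at their own pace and stop on an object; FORCE is the grip in N (left out, the last holds). Time passes only in rows, so rows that do not move let the fingers close. It gives the time, the measured TCP pose, the force, the opening and the grip force at its end, in the units of the state.
- get_state(): the state, without advancing time (a new reading comes with each control period).
- cams.grab_frame(name): name is "side" or "top"; returns a dict with "img" (400x640x3 uint8, red, green, blue), "mtx" (3x3 intrinsics, pixels), "D" ([k1, k2, p1, p2, k3] as OpenCV has them; the pictures are not rectified), "R" (3x3) and "t" (3): a world point X has camera coordinates R X + t. Camera axes: x right, y down, z forward; pixel columns grow to the right and rows downward; lengths in m; the calibration is good to about 2 mm. A picture is of the moment at which its call begins. There is no depth.
- arm.job_done(): hands the job in; it is judged then, once.
Trained networks look in the newest picture that a camera, given by its name, has taken for a name from the list of things; names that differ only in an ending like _2 or _b are one class to them, and where a whole thing is asked for, a point or a joint stands for the part that bears it (a point fixed in the world has none). Each returns a list of dicts, best first, with "confidence" (0 to 1); they miss things now and then, are a little off and sometimes report something else, mostly with a low value. They report only what shows in the picture. A call takes as long as a camera call.
- nets.search_frame(camera, label): "centre" ([x, y, z] in m, in world coordinates, good to about 4 mm: the middle of the surface that is visible of it).
- nets.pinpoint(camera, label): "centre" ([x, y, z] in m, in world coordinates, good to about 4 mm: a listed point, or the origin of a listed thing).
The state is a dict: "t": time; "q": joint angles; "qd": joint speeds; "joint_efforts": joint torques, N m; "eef_pos": TCP position; "ee_rot": TCP orientation; "force": force on the tool from outside, world axes, zero at the start; "moment": the same for the moment, N m; "width": finger opening in m; "gripper_force": force on a finger pad.
Only numpy, scipy, OpenCV 4.12 (cv2) and the standard library are available. Lean on these libraries where they do the work, as an engineer would, in place of code of your own. Each camera call takes 0.05 s, during which the arm holds its last target. There are 200 camera calls.

## Working session

There is one attempt and no reset: what is moved stays moved. The work goes in short steps, Python scripts to look and compute and a shell command to move; the robot and the scene stay as the last step left them, time stands still between calls to the robot, and variables do not carry over. Pictures are saved under pics/ and viewed, at most 13 in all, crops included, and the job is handed in when it is done.

```bash
mkdir -p pics
cat > h.py <<'E'
from station import get_state, cams, arm, nets
import cv2, numpy as np
def shot(c,n):
    f=cams.grab_frame(c); cv2.imwrite(f'pics/{n}.png',f['img'][:,:,::-1]); return f
def proj(f,P):
    return cv2.projectPoints(np.array(P,float).reshape(-1,3),cv2.Rodrigues(np.array(f['R']))[0],np.array(f['t'],float),np.array(f['mtx']),np.array(f['D']))[0].reshape(-1,2)
def unproj(f,px,z):
    R=np.array(f['R']);t=np.array(f['t']);u=cv2.undistortPoints(np.array(px,float).reshape(-1,1,2),np.array(f['mtx']),np.array(f['D'])).reshape(-1,2)
    c=-R.T@t;o=[]
    for a in u:
        d=R.T@np.array([*a,1]);o.append(c+d*(z-c[2])/d[2])
    return np.array(o)
E
python3 - <<'E'
from h import *
f=shot('top','top1');shot('side','side1')
for c in ['top','side']:
  for n in ['cabinet','sash_grip','shelf_pull','tray_base','case_low','case_high']:
    print(c,n,[(np.round(d['centre'],3).tolist(),round(d['confidence'],2)) for d in nets.pinpoint(c,n)][:4])
s=get_state();print(s['t'],s['ee_rot'],s['width'])
E
```

```text
top cabinet [([0.652, -0.096, 0.003], 0.68)]
top sash_grip [([0.653, -0.093, 0.142], 0.64), ([0.63, 0.487, 0.004], 0.5)]
top shelf_pull [([0.43, -0.078, 0.032], 0.91), ([0.651, -0.093, 0.001], 0.45)]
top tray_base [([0.543, -0.09, 0.013], 0.96)]
top case_low [([0.557, 0.046, 0.002], 0.59)]
top case_high [([0.537, -0.218, 0.002], 0.56)]
side cabinet [([0.645, -0.093, 0.002], 0.67)]
side sash_grip [([0.656, -0.096, 0.141], 0.76), ([0.649, -0.093, -0.002], 0.47)]
side shelf_pull [([0.428, -0.076, 0.03], 0.9)]
side tray_base [([0.543, -0.095, 0.011], 0.85), ([0.28, 0.416, 0.004], 0.41)]
side case_low [([0.556, 0.042, -0.002], 0.96)]
side case_high [([0.533, -0.219, 0.002], 0.67)]
0.7 [-3.14151646e+00  4.41605263e-05 -3.70858002e-01] 0.08796889470494447
```

View pics/top1.png

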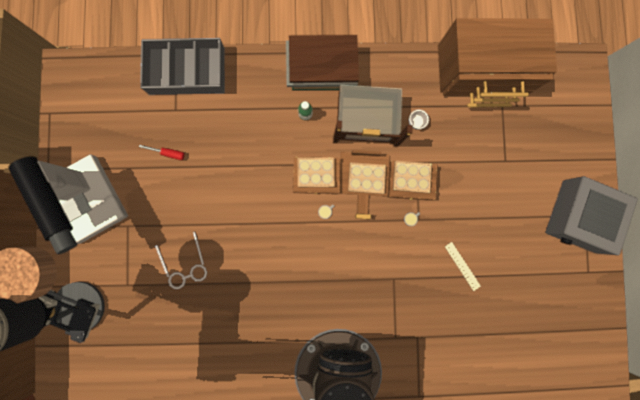

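View pics/side1.png

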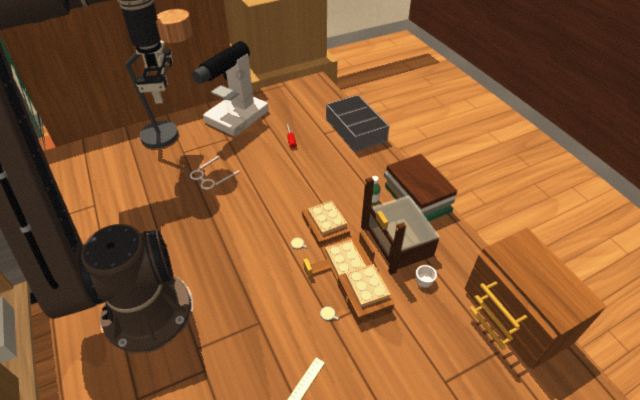

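The top view shows the cabinet at about (370,110), with its grip at (371,131). The base tray is at (367,178), the low-case tray at (316,173) on the left, the high-case tray at (413,177) on the right, and the pull at (364,217). The side view agrees. The lenses lie in front of the cases.

Run:
```python
from h import *
for c in ['top','side']:
  f=shot(c,c+'2')
  for n in ['tray_base','sash_grip','spray_bottle','lens_a','screw_cup','shelf_pull']:
    print(c,n,[(np.round(d['centre'],3).tolist(),round(d['confidence'],2)) for d in nets.pinpoint(c,n)][:4])
  for n in ['tray_base']:
    print(c,n,'S',[(np.round(d['centre'],3).tolist(),round(d['confidence'],2)) for d in nets.search_frame(c,n)][:4])
  if c=='top':
    cv2.imwrite('pics/crop2.png',cv2.resize(f['img'][80:230,280:450,::-1],None,fx=4,fy=4,interpolation=cv2.INTER_CUBIC))
    a=-0.075;C=np.array([.651,-.094])
    def cw(x,y,z):return [C[0]+x*np.cos(a)-y*np.sin(a),C[1]+x*np.sin(a)+y*np.cos(a),z]
    P=[cw(-.22,-.02,.04),cw(-.22,.02,.04),cw(-.04,.04,.052),cw(-.04,-.04,.052),cw(-.004,.022,.135),cw(-.004,-.022,.135),cw(-.007,.094,.2),cw(-.007,-.094,.2)]
    print((proj(f,P)-[280,80])*4)
```

```text
top tray_base [([0.543, -0.092, 0.013], 0.94), ([0.286, -0.365, -0.002], 0.7), ([0.43, -0.077, 0.029], 0.63)]
top sash_grip [([0.655, -0.095, 0.141], 0.73), ([0.544, -0.092, 0.011], 0.16)]
top spray_bottle [([0.284, -0.361, -0.0], 0.66), ([0.738, 0.075, -0.004], 0.5)]
top lens_a [([0.425, -0.217, 0.0], 0.49)]
top screw_cup [([0.706, -0.244, 0.0], 0.7), ([0.452, 0.028, 0.0], 0.46)]
top shelf_pull []
top tray_base S [([0.541, -0.09, 0.025], 0.93)]
[[358.66857755 550.43546897]
 [301.07531302 547.45180771]
 [285.86167983 285.4387026 ]
 [400.75609886 291.97308847]
 [327.52305085 211.10954541]
 [394.82063337 215.04377687]
 [222.42895052 187.39720955]
 [526.03875812 205.28117164]]
side tray_base [([0.545, -0.092, 0.013], 0.58)]
side sash_grip [([0.656, -0.096, 0.142], 0.96), ([0.633, 0.487, 0.001], 0.34)]
side spray_bottle [([0.734, 0.079, -0.0], 0.6)]
side lens_a [([0.426, -0.218, -0.002], 0.73), ([0.453, 0.023, -0.003], 0.41), ([0.632, 0.486, -0.0], 0.21)]
side screw_cup [([0.709, -0.245, 0.0], 0.93), ([0.429, -0.079, 0.028], 0.73), ([0.652, -0.097, 0.142], 0.23)]
side shelf_pull [([0.431, -0.079, 0.025], 0.75), ([0.284, -0.362, 0.003], 0.43), ([0.539, -0.214, 0.042], 0.15)]
side tray_base S [([0.544, -0.095, 0.025], 0.89)]
```

View pics/crop2.png

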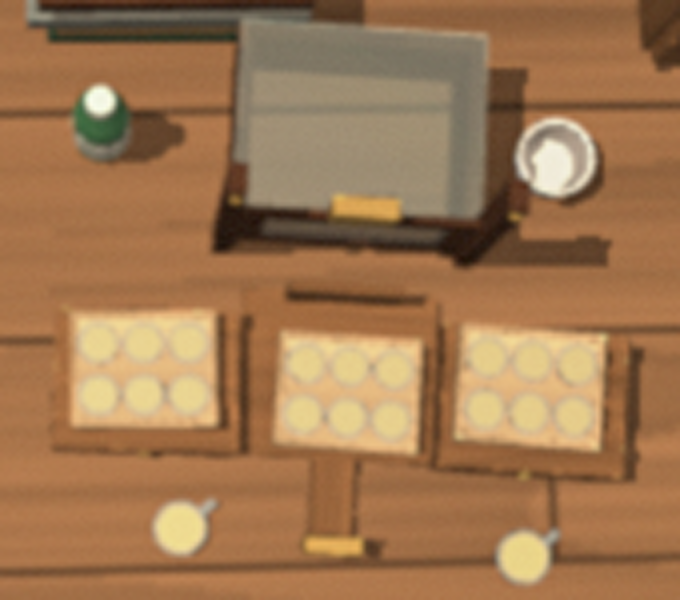

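The 4x crop shows the trays' top corners clearly. The low-case tray runs (70,312) to (219,427), the base (281,331) to (417,454) and the high-case tray (461,325) to (601,452). The grip's front edge runs from (330,218) to (402,218). I'll work out the poses from these.

Run:
```python
from h import *
f=cams.grab_frame('top')
T={'mid':(.044,[(70,312),(216,310),(219,428),(70,427)]),'base':(.026,[(281,331),(423,339),(417,454),(274,443)]),'top':(.060,[(461,325),(607,334),(601,452),(455,440)])}
for n,(z,p) in T.items():
  w=unproj(f,np.array(p)/4+[280,80],z)[:,:2]
  c=w.mean(0);e=(w[1]+w[2]-w[0]-w[3])/2;print(n,c.round(4),'yaw',round(np.arctan2(e[1],e[0])+np.pi/2,3),'wy',np.linalg.norm(e).round(4),'wx',np.linalg.norm((w[0]+w[1]-w[2]-w[3])/2).round(4))
print(get_state()['eef_pos'])
```

```text
mid [0.5588 0.0483] yaw -0.017 wy 0.1021 wx 0.0812
base [ 0.5422 -0.0959] yaw -0.087 wy 0.1009 wx 0.0805
top [ 0.5388 -0.2177] yaw -0.091 wy 0.1017 wx 0.0809
[0.24459685 0.62910777 0.2265469 ]
```

```bash
R='';
python3 -m creep '{"translation":[[24,-42,0],[24,-42,0],[24,-42,0],[24,-42,0],[24,-42,0],[24,-42,0],[24,-42,0],[24,-42,0]],"spin":[-0.08,-0.08,-0.08,-0.08,-0.08,-0.08,-0.08,-0.08],"gripper":[1,1,1,1,1,1,1,1]}'
python3 -m creep '{"translation":[[24,-42,0],[24,-42,0],[24,-42,0],[24,-42,0],[24,-42,0],[24,-42,0],[24,-42,0],[24,-42,0]],"spin":[-0.08,-0.08,-0.08,-0.08,-0.08,-0.08,-0.08,-0.08],"gripper":[1,1,1,1,1,1,1,1]}'
```

```text
t: 2.35
eef_pos: [0.4372, 0.2914, 0.227]
ee_rot: [-3.141, 0.0, -1.014]
force: [1.4, 0.9, 0.4]
width: 0.0876
gripper_force: 0.0
t: 3.15
eef_pos: [0.6294, -0.0448, 0.2268]
ee_rot: [-3.141, 0.0, -1.654]
force: [1.7, 1.0, -0.5]
width: 0.0874
gripper_force: 0.0
```

```bash
python3 -m creep '{"translation":[[13,-25,0],[13,-26,0],[0,0,0],[0,0,-40],[0,0,-40],[0,0,-35],[0,0,0]],"spin":[0,0,0,0,0,0,0],"gripper":[1,1,1,1,1,1,1]}'
python3 -m creep '{"translation":[[0,0,0],[0,0,0],[0,0,0],[0,0,0],[0,0,0],[0,0,0],[0,0,0]],"spin":[0,0,0,0,0,0,0],"gripper":[0.1,0.1,0.1,0.1,0.1,0.1,0.1]}' 35
```

```text
t: 3.85
eef_pos: [0.6508, -0.0934, 0.1064]
ee_rot: [3.132, -0.001, -1.651]
force: [-0.0, 0.5, -0.3]
width: 0.0875
gripper_force: 0.0
t: 4.55
eef_pos: [0.6546, -0.0939, 0.1118]
ee_rot: [-3.141, 0.0, -1.651]
force: [0.0, 0.6, -0.3]
width: 0.0371
gripper_force: 0.0
```

```bash
python3 -m creep '{"translation":[[0,0,0],[0,0,0],[0,0,0],[0,0,0],[0,0,0]],"spin":[0,0,0,0,0],"gripper":[0.1,0.1,0.1,0.1,0.1]}' 35
python3 -m creep '{"translation":[[0,0,12],[0,0,18],[0,0,18],[0,0,18],[0,0,16],[0,0,11],[0,0,0],[0,0,0]],"spin":[0,0,0,0,0,0,0,0],"gripper":[0.1,0.1,0.1,0.1,0.1,0.1,0.1,0.1]}'
```

```text
t: 5.05
eef_pos: [0.6515, -0.0937, 0.1105]
ee_rot: [3.136, -0.0, -1.651]
force: [-8.9, 3.2, 2.7]
width: 0.0139
gripper_force: 35.0
t: 5.85
eef_pos: [0.6515, -0.093, 0.1998]
ee_rot: [3.133, 0.001, -1.652]
force: [-1.3, 1.0, -26.4]
width: 0.0139
gripper_force: 34.9
```

```bash
python3 -m creep '{"translation":[[0,0,-3],[0,0,0],[0,0,0],[0,0,25],[0,0,30],[-20,40,0],[-20,42,0],[-20,42,0]],"spin":[0,0,0,0,0,0,0,0],"gripper":[0.6,0.6,0.6,0.6,0.11,0.11,0.11,0.11]}' 10
python3 -m creep '{"translation":[[-20,42,-20],[-20,42,-20],[-4,10,-40],[0,0,-45],[0,0,-40],[0,0,0]],"spin":[0,0,0,0,0,0],"gripper":[0.11,0.11,0.11,0.11,0.11,0.11]}'
```

```text
t: 6.65
eef_pos: [0.5952, 0.031, 0.259]
ee_rot: [-3.137, 0.001, -1.652]
force: [0.5, 1.1, -0.6]
width: 0.0193
gripper_force: 0.0
t: 7.25
eef_pos: [0.5491, 0.1223, 0.089]
ee_rot: [3.137, -0.003, -1.651]
force: [-0.6, -1.4, -0.1]
width: 0.0097
gripper_force: 0.0
```

Run:
```python
from h import *
f=shot('side','s3');
for n in ['sash_grip']:
    print(n,[(np.round(d['centre'],3).tolist(),round(d['confidence'],2)) for d in nets.pinpoint('side',n)][:4])
print(get_state()['eef_pos'])
```

```text
sash_grip [([0.656, -0.096, 0.228], 0.78)]
[0.55252238 0.12338276 0.09386198]
```

```bash
python3 -m creep '{"translation":[[-3,0,-30],[-2,0,-30],[0,0,-1],[0,0,0],[-1,-12,0],[-1,-14,0],[-1,-14,0],[-1,-14,0]],"spin":[0,0,0,0,0,0,0,0],"gripper":[0.11,0.11,0.11,0.11,0.11,0.11,0.11,0.11]}'
python3 -m creep '{"translation":[[-1,-14,0],[-1,-14,0],[-1,-14,0],[-1,-14,0],[-1,-14,0],[0,0,0],[0,0,0]],"spin":[0,0,0,0,0,0,0],"gripper":[0.11,0.11,0.11,0.11,0.11,0.11,0.11]}'
python3 - <<'E'
from h import *
f=shot('top','t4')
cv2.imwrite('pics/crop4.png',cv2.resize(f['img'][80:230,280:450,::-1],None,fx=4,fy=4,interpolation=cv2.INTER_CUBIC))
print(get_state()['eef_pos'])
for n in ['tray_base']:
    print(n,[(np.round(d['centre'],3).tolist(),round(d['confidence'],2)) for d in nets.pinpoint('top',n)][:4])
E
```

```text
t: 8.15
eef_pos: [0.5424, 0.0678, 0.0319]
ee_rot: [-3.14, 0.001, -1.651]
force: [-0.1, -0.0, 0.6]
width: 0.0095
gripper_force: 0.4
t: 8.85
eef_pos: [0.5371, -0.0015, 0.031]
ee_rot: [3.141, -0.0, -1.652]
force: [-0.5, -0.2, -0.2]
width: 0.0098
gripper_force: 0.0
[ 0.53719757 -0.00112387  0.03104691]
tray_base [([0.545, -0.092, 0.011], 0.84), ([0.706, -0.243, 0.003], 0.46)]
```

View pics/crop4.png

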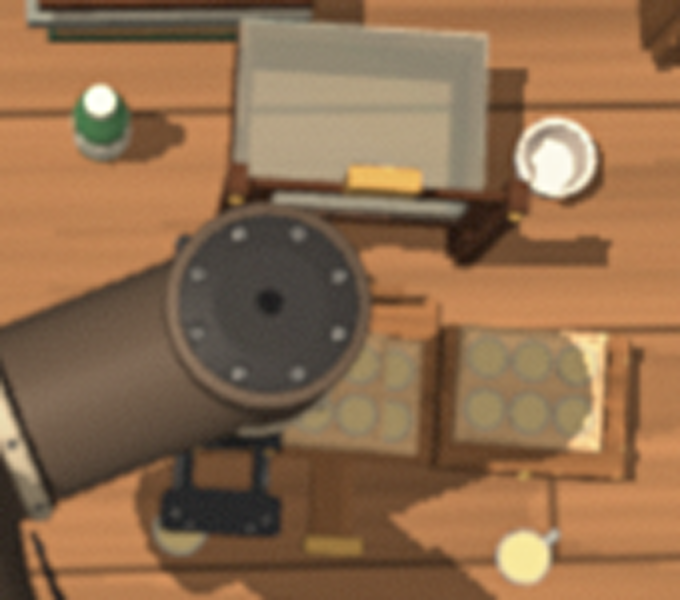

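The crop shows the low-case tray bridging onto the base, with its right edge at column ~383, and the sash up. I'll finish the slide slowly.

```bash
python3 -m creep '{"translation":[[-1,-10,0],[-1,-10,0],[-1,-8,0],[0,-4,0],[0,-2,0],[0,0,0],[0,0,0]],"spin":[0,0,0,0,0,0,0],"gripper":[0.11,0.11,0.11,0.11,0.11,0.11,0.11]}'
python3 -m creep '{"translation":[[0,15,0],[0,30,5],[0,0,45],[0,0,45],[0,0,45],[0,0,45],[0,0,20]],"spin":[0,0,0,0,0,0,0],"gripper":[0.11,0.11,0.11,0.11,0.11,0.11,0.11]}'
```

```text
t: 9.65
eef_pos: [0.5341, -0.035, 0.031]
ee_rot: [3.142, -0.0, -1.651]
force: [0.4, -0.2, 0.4]
width: 0.0093
gripper_force: 0.0
t: 10.35
eef_pos: [0.5357, 0.0112, 0.2409]
ee_rot: [-3.135, 0.002, -1.65]
force: [0.2, 0.2, -0.7]
width: 0.0096
gripper_force: 0.0
```

```bash
python3 -m creep '{"translation":[[-2,-44,0],[-3,-44,0],[-2,-44,0],[-3,-44,0],[-2,-44,0],[-3,-44,0],[-2,-42,0],[0,0,0]],"spin":[0,0,0,0,0,0,0,0],"gripper":[0.15,0.15,0.15,0.15,0.15,0.15,0.15,0.15]}'
python3 - <<'E'
from h import *
f=shot('top','t5')
cv2.imwrite('pics/crop5.png',cv2.resize(f['img'][80:230,280:450,::-1],None,fx=4,fy=4,interpolation=cv2.INTER_CUBIC))
print(get_state()['eef_pos'])
for c in ['top','side']:
  for d in nets.pinpoint(c,'tray_base')[:3]: print(np.round(d['centre'],3),round(d['confidence'],2))
E
```

```text
t: 11.15
eef_pos: [0.5167, -0.2992, 0.2354]
ee_rot: [3.14, -0.001, -1.654]
force: [-0.6, 0.6, -0.6]
width: 0.0133
gripper_force: 0.0
[ 0.51680763 -0.29741783  0.2353538 ]
[ 0.544 -0.093  0.013] 0.61
```

View pics/crop5.png

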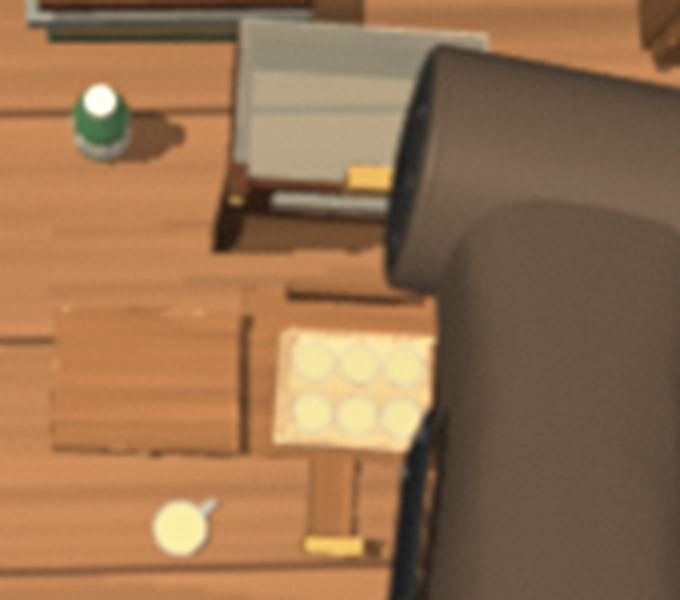

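The crop shows the middle tray on the base, with its left edge from (281,330) to (275,444) and the base hidden below it. Next is the top tray.

```bash
python3 -m creep '{"translation":[[0,0,-45],[0,0,-45],[0,0,-45],[0,0,-40],[0,0,-12],[0,0,0],[0,0,0]],"spin":[0,0,0,0,0,0,0],"gripper":[0.15,0.15,0.15,0.15,0.15,0.15,0.15]}'
python3 - <<'E'
from h import *
f=cams.grab_frame('top')
px=np.array([(281,330),(275,444)])/4+[280,80]
print(unproj(f,px,.042),unproj(f,np.array([(281,331),(274,443)])/4+[280,80],.026)); print(get_state()['eef_pos'])
E
```

```text
t: 12.0
eef_pos: [0.5187, -0.2957, 0.0509]
ee_rot: [-3.139, -0.001, -1.649]
force: [-0.3, 0.1, 0.8]
width: 0.0129
gripper_force: 0.0
[[ 0.58449693 -0.04777067  0.042     ]
 [ 0.50501713 -0.04134194  0.042     ]] [[ 0.58605313 -0.04922325  0.026     ]
 [ 0.50701036 -0.04205185  0.026     ]]
[ 0.51897344 -0.29596012  0.05143275]
```

```bash
python3 -m creep '{"translation":[[0,0,-3],[1,14,0],[1,14,0],[1,14,0],[1,14,0],[1,14,0],[1,14,0],[1,14,0]],"spin":[0,0,0,0,0,0,0,0],"gripper":[0.15,0.15,0.15,0.15,0.15,0.15,0.15,0.15]}'
python3 -m creep '{"translation":[[1,13,0],[1,10,0],[1,8,0],[0,0,0],[0,0,0]],"spin":[0,0,0,0,0],"gripper":[0.15,0.15,0.15,0.15,0.15]}'
```

```text
t: 12.85
eef_pos: [0.5242, -0.1966, 0.0461]
ee_rot: [3.142, 0.0, -1.65]
force: [0.2, -1.0, 1.3]
width: 0.013
gripper_force: 0.4
t: 13.35
eef_pos: [0.5272, -0.1669, 0.046]
ee_rot: [3.142, -0.0, -1.65]
force: [0.8, -0.1, 0.4]
width: 0.013
gripper_force: 0.0
```

```bash
python3 -m creep '{"translation":[[1,5,1],[0,5,1],[0,2,0],[0,0,0],[0,0,0]],"spin":[0,0,0,0,0],"gripper":[0.15,0.15,0.15,0.15,0.15]}'
python3 -m creep '{"translation":[[-1,-15,0],[-2,-25,5],[0,0,45],[0,0,45],[0,0,45],[-40,0,20],[-45,0,0],[-45,0,0]],"spin":[0,0,0,0,0,0.15,0.15,0.15],"gripper":[0.45,0.45,0.45,0.45,0.45,0.45,0.45,0.45]}'
python3 - <<'E'
from h import *
f=shot('top','t6')
cv2.imwrite('pics/crop6.png',cv2.resize(f['img'][80:230,280:450,::-1],None,fx=4,fy=4,interpolation=cv2.INTER_CUBIC))
print(get_state()['eef_pos'])
for d in nets.pinpoint('top','tray_base')[:3]: print(np.round(d['centre'],3),round(d['confidence'],2))
E
```

```text
t: 13.85
eef_pos: [0.5281, -0.1549, 0.0481]
ee_rot: [-3.141, 0.0, -1.651]
force: [0.4, -0.2, -0.7]
width: 0.0131
gripper_force: 0.0
t: 14.65
eef_pos: [0.3938, -0.1955, 0.2085]
ee_rot: [-3.141, -0.0, -1.195]
force: [-0.4, 0.2, 1.1]
width: 0.0389
gripper_force: 0.0
[ 0.38662295 -0.19505096  0.20781084]
```

View pics/crop6.png

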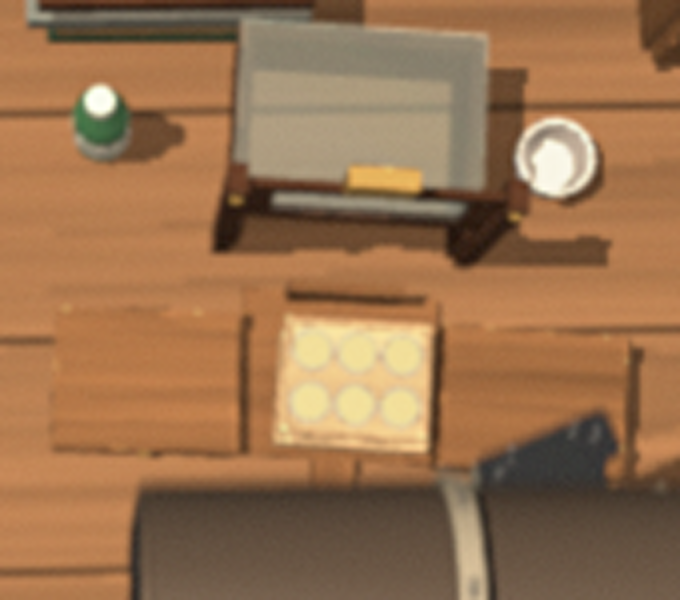

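The crop shows all three stacked and near flush, with top-tray corners about (285,315) and (437,322) and its left edge running down to (275,443). I'll press the pile from the front against the stop.

```bash
python3 -m creep '{"translation":[[12,14,0],[12,14,0],[12,14,0],[12,14,0],[12,14,0],[12,14,0],[10,14,0],[6,6,0]],"spin":[0.14,0.14,0.14,0.14,0.14,0.14,0.14,0.14],"gripper":[0.45,0.45,0.45,0.45,0.45,0.45,0.45,0.45]}'
python3 -m creep '{"translation":[[0,0,0],[0,0,-40],[0,0,-40],[0,0,-40],[0,0,-40],[0,0,-20],[0,0,0],[0,0,0]],"spin":[0,0,0,0,0,0,0,0],"gripper":[0.45,0.45,0.45,0.45,0.45,0.45,0.45,0.45]}'
python3 - <<'E'
from h import *
f=cams.grab_frame('top')
print(unproj(f,np.array([(285,315),(437,322)])/4+[280,80],.058))
E
```

```text
t: 15.55
eef_pos: [0.4839, -0.0906, 0.208]
ee_rot: [3.142, 0.0, -0.075]
force: [0.6, 0.1, -0.1]
width: 0.0393
gripper_force: 0.0
t: 16.35
eef_pos: [0.4832, -0.0916, 0.0284]
ee_rot: [3.141, 0.0, -0.083]
force: [0.3, 0.2, 1.1]
width: 0.0395
gripper_force: 0.0
[[ 0.59258005 -0.04935375  0.058     ]
 [ 0.58578343 -0.15437537  0.058     ]]
```

```bash
python3 -m creep '{"translation":[[0,0,-10],[0,0,-5],[6,-1,0],[6,0,0],[5,-1,0],[5,0,0],[5,-1,0],[0,0,0]],"spin":[0,0,0,0,0,0,0,0],"gripper":[0.45,0.45,0.45,0.45,0.45,0.45,0.45,0.45]}'
python3 -m creep '{"translation":[[3,0,0],[3,0,0],[0,0,0]],"spin":[0,0,0],"gripper":[0.45,0.45,0.45]}'
```

```text
t: 17.2
eef_pos: [0.5113, -0.094, 0.0131]
ee_rot: [-3.141, -0.001, -0.081]
force: [0.8, 0.7, -0.7]
width: 0.0392
gripper_force: 0.0
t: 17.5
eef_pos: [0.5166, -0.0939, 0.013]
ee_rot: [-3.142, -0.0, -0.081]
force: [-0.8, 0.8, -0.8]
width: 0.0393
gripper_force: 0.3
```

```bash
python3 -m creep '{"translation":[[2,0,0],[1,0,0],[0,0,0]],"spin":[0,0,0],"gripper":[0.45,0.45,0.45]}'
python3 -m creep '{"translation":[[2,0,0],[1,0,0],[0,0,0]],"spin":[0,0,0],"gripper":[0.45,0.45,0.45]}'
```

```text
t: 17.8
eef_pos: [0.5172, -0.0941, 0.0128]
ee_rot: [3.141, 0.003, -0.081]
force: [-7.1, 1.4, 4.7]
width: 0.0396
gripper_force: 3.7
t: 18.1
eef_pos: [0.5196, -0.0943, 0.0127]
ee_rot: [3.141, 0.004, -0.081]
force: [-9.0, 0.8, 6.7]
width: 0.0393
gripper_force: 4.6
```

```bash
python3 -m creep '{"translation":[[-10,1,0],[-12,1,0],[0,0,40],[0,0,40],[0,2,0],[-30,5,0],[-35,5,0],[-33,5,0]],"spin":[0,0,0,0,0,0,0,0],"gripper":[0.1,0.1,0.1,0.1,0.1,0.1,0.1,0.1]}'
python3 - <<'E'
from h import *
f=shot('top','t7')
cv2.imwrite('pics/crop7.png',cv2.resize(f['img'][80:230,280:450,::-1],None,fx=4,fy=4,interpolation=cv2.INTER_CUBIC))
f=shot('side','s7')
cv2.imwrite('pics/crop7s.png',cv2.resize(f['img'][170:330,280:440,::-1],None,fx=3.7,fy=3.7,interpolation=cv2.INTER_CUBIC))
print(get_state()['eef_pos'])
for d in nets.pinpoint('side','shelf_pull')[:3]: print(np.round(d['centre'],3),round(d['confidence'],2))
E
```

```text
t: 18.9
eef_pos: [0.4005, -0.0749, 0.0927]
ee_rot: [-3.141, -0.001, -0.081]
force: [0.0, 0.9, 0.2]
width: 0.0085
gripper_force: 0.0
[ 0.39753396 -0.0750947   0.09266615]
[ 0.431 -0.081  0.028] 0.7
```

View pics/crop7.png

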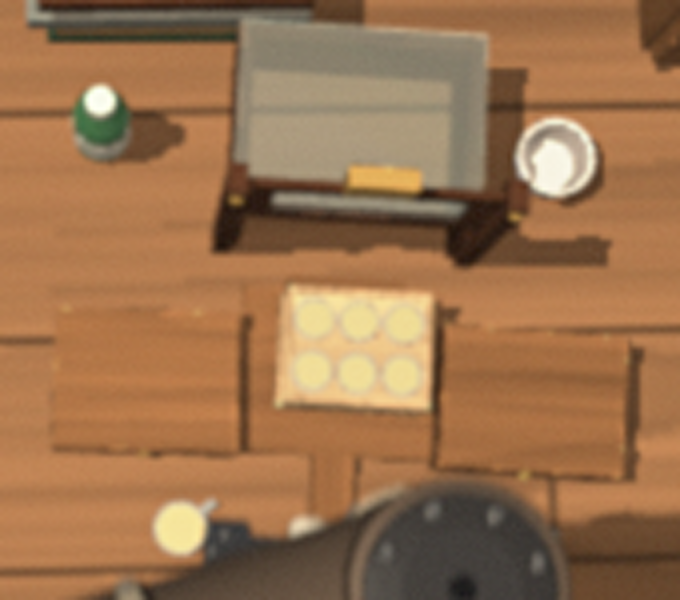

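View pics/crop7s.png

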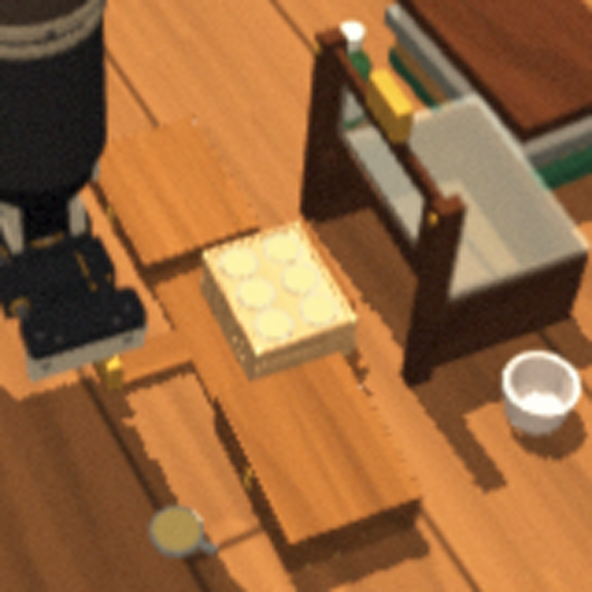

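Both crops show the pile flush: the top-tray corners are (285,287), (434,292), (430,410) and (276,407), and the side faces are continuous. Next I push the shelf home.

```bash
python3 -m creep '{"translation":[[0,0,-35],[0,0,-34],[0,0,0],[8,-1,0],[8,0,0],[10,-1,0],[12,-1,0],[12,-1,0]],"spin":[0,0,0,0,0,0,0,0],"gripper":[0.1,0.1,0.1,0.1,0.1,0.1,0.1,0.1]}'
python3 -m creep '{"translation":[[12,-1,0],[12,-1,0],[12,-1,0],[12,-1,0],[12,-1,0],[12,-1,0],[12,-1,0],[12,-1,0]],"spin":[0,0,0,0,0,0,0,0],"gripper":[0.1,0.1,0.1,0.1,0.1,0.1,0.1,0.1]}'
python3 -m creep '{"translation":[[8,-1,0],[5,0,0],[3,0,0],[0,0,0]],"spin":[0,0,0,0],"gripper":[0.1,0.1,0.1,0.1]}'
```

```text
t: 19.85
eef_pos: [0.4506, -0.079, 0.0248]
ee_rot: [-3.142, 0.003, -0.082]
force: [-11.0, 6.8, 6.5]
width: 0.0087
gripper_force: 5.5
t: 20.65
eef_pos: [0.5465, -0.0865, 0.0248]
ee_rot: [-3.141, 0.004, -0.082]
force: [-10.5, 8.6, 4.8]
width: 0.0089
gripper_force: 5.5
t: 21.05
eef_pos: [0.5627, -0.088, 0.0247]
ee_rot: [-3.142, 0.003, -0.082]
force: [-8.2, 2.5, 1.2]
width: 0.0088
gripper_force: 3.8
```

```bash
python3 -m creep '{"translation":[[3,0,0],[3,-1,0],[0,0,0]],"spin":[0,0,0],"gripper":[0.1,0.1,0.1]}'
python3 -m creep '{"translation":[[3,0,0],[2,0,0],[0,0,0]],"spin":[0,0,0],"gripper":[0.1,0.1,0.1]}'
```

```text
t: 21.35
eef_pos: [0.5676, -0.0887, 0.0246]
ee_rot: [-3.141, 0.005, -0.082]
force: [-9.9, 6.3, 3.9]
width: 0.0087
gripper_force: 5.6
t: 21.65
eef_pos: [0.5676, -0.0888, 0.0244]
ee_rot: [3.141, 0.013, -0.083]
force: [-26.3, 11.2, 18.9]
width: 0.0088
gripper_force: 13.4
```

```bash
python3 -m creep '{"translation":[[-15,1,0],[-25,2,0],[-45,3,20],[-30,0,40],[0,0,45],[0,0,45],[0,0,45],[0,0,35]],"spin":[0,0,0,-0.15,-0.15,-0.15,-0.15,-0.15],"gripper":[0,0,0,0,0,0,0,0]}'
python3 - <<'E'
from h import *
f=shot('top','t8')
cv2.imwrite('pics/crop8.png',cv2.resize(f['img'][80:230,280:450,::-1],None,fx=4,fy=4,interpolation=cv2.INTER_CUBIC))
f=shot('side','s8')
cv2.imwrite('pics/crop8s.png',cv2.resize(f['img'][170:330,280:440,::-1],None,fx=3.7,fy=3.7,interpolation=cv2.INTER_CUBIC))
print(get_state()['eef_pos'],get_state()['ee_rot'])
E
```

```text
t: 22.45
eef_pos: [0.4613, -0.0832, 0.2596]
ee_rot: [-3.136, -0.004, -0.837]
force: [1.9, -0.1, -0.3]
width: 0.0007
gripper_force: 0.0
[ 0.46364154 -0.08312769  0.26163821] [-3.13143625 -0.00773217 -0.83514948]
```

View pics/crop8s.png

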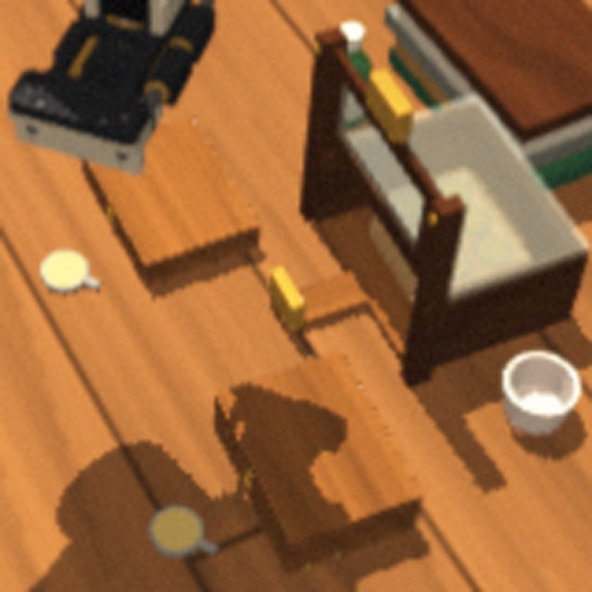

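View pics/crop8.png

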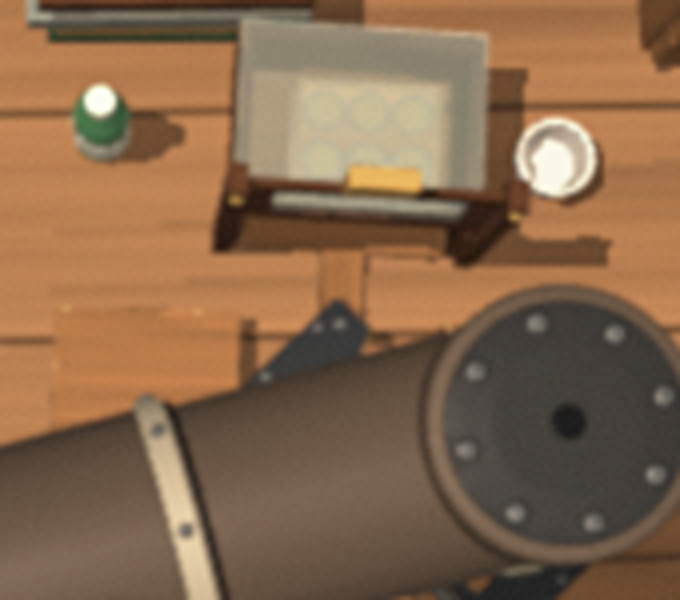

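The pile is in the cabinet, seen through the clear roof at about (370,120). The shelf is home and the sash is up, so I lower it by pressing on its grip.

```bash
python3 -m creep '{"translation":[[32,-2,0],[32,-2,0],[32,-2,0],[32,-2,0],[32,-2,0],[28,0,0],[0,0,-10],[0,0,0]],"spin":[-0.14,-0.14,-0.14,-0.14,-0.14,-0.115,0,0],"gripper":[0,0,0,0,0,0,0,0]}'
python3 -m creep '{"translation":[[0,0,-10],[0,0,-10],[0,0,-10],[0,0,-10],[0,0,0]],"spin":[0,0,0,0,0],"gripper":[0,0,0,0,0]}'
```

```text
t: 23.35
eef_pos: [0.6477, -0.0931, 0.2427]
ee_rot: [3.139, 0.0, -1.645]
force: [-0.4, -0.2, -0.9]
width: 0.0005
gripper_force: 0.0
t: 23.85
eef_pos: [0.6473, -0.0929, 0.2025]
ee_rot: [3.14, -0.0, -1.646]
force: [1.0, 0.0, 0.6]
width: 0.0007
gripper_force: 0.0
```

```bash
python3 -m creep '{"translation":[[0,0,-10],[0,0,-10],[0,0,-10],[0,0,-10]],"spin":[0,0,0,0],"gripper":[0,0,0,0]}'
python3 - <<'E'
from h import *
shot('side','s9')
print([(np.round(d['centre'],3).tolist(),round(d['confidence'],2)) for d in nets.pinpoint('side','sash_grip')][:2])
E
```

```text
t: 24.25
eef_pos: [0.6484, -0.0931, 0.1634]
ee_rot: [-3.141, -0.0, -1.646]
force: [1.1, 0.0, 4.3]
width: 0.0004
gripper_force: 1.9
[]
```

Contact is confirmed at 4.3 N while moving. I'll continue to the bottom.

```bash
python3 -m creep '{"translation":[[0,0,-8],[0,0,-8],[0,0,-5],[0,0,-4],[0,0,0]],"spin":[0,0,0,0,0],"gripper":[0,0,0,0,0]}'
python3 -m creep '{"translation":[[0,0,-3],[0,0,-2],[0,0,0]],"spin":[0,0,0],"gripper":[0,0,0]}'
```

```text
t: 24.85
eef_pos: [0.6478, -0.0929, 0.1382]
ee_rot: [3.141, 0.0, -1.646]
force: [0.2, 0.4, -1.1]
width: 0.0005
gripper_force: 0.0
t: 25.15
eef_pos: [0.648, -0.0929, 0.1353]
ee_rot: [-3.141, -0.0, -1.645]
force: [-3.8, 0.7, 9.4]
width: 0.001
gripper_force: 4.8
```

```bash
python3 -m creep '{"translation":[[0,0,-1],[0,0,0],[0,0,20],[0,0,45],[0,0,45],[-40,0,0],[-45,0,0],[-45,0,0]],"spin":[0,0,0,0,0,0,0,0],"gripper":[0,0,0,0,0,0,0,0]}'
python3 -m creep '{"translation":[[-30,45,0],[-20,45,0],[-10,45,0],[0,45,0],[0,45,0],[0,0,0],[0,0,0],[0,0,0]],"spin":[0,0,0,0,0,0,0,0],"gripper":[0,0,0,0,0,0,0,0]}'
python3 - <<'E'
from h import *
f=shot('side','s10')
print([(np.round(d['centre'],3).tolist(),round(d['confidence'],2)) for d in nets.pinpoint('side','sash_grip')][:2])
cv2.imwrite('pics/crop10s.png',cv2.resize(f['img'][170:330,280:440,::-1],None,fx=3.7,fy=3.7,interpolation=cv2.INTER_CUBIC))
E
```

```text
t: 25.95
eef_pos: [0.5165, -0.0929, 0.2425]
ee_rot: [3.141, 0.0, -1.646]
force: [0.9, 1.2, 0.6]
width: 0.0006
gripper_force: 0.0
t: 26.75
eef_pos: [0.4601, 0.1282, 0.2428]
ee_rot: [3.141, -0.0, -1.646]
force: [-0.4, 0.1, -0.6]
width: 0.0004
gripper_force: 0.0
[([0.652, -0.094, 0.135], 0.64)]
```

View pics/crop10s.png

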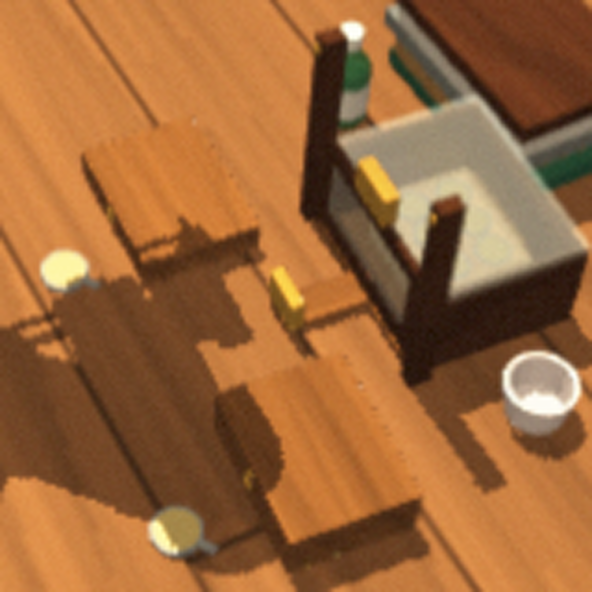

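The sash is fully down, with its grip at (378,190) in the crop. The shelf is home, the pile is inside, and the bystanders have not moved.

```bash
python3 -c "
from station import arm
print(arm.job_done())"
```

```text
the job is handed in; nothing more can be done
None
```

The job is handed in after about 27 s of robot time: the three trays look square in the pile inside the cabinet, the shelf is home and the sash is down; no verdict came back.

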